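Hold the reagent pack over the code reader

ROBOT

A 7-joint arm with a two-finger parallel gripper is mounted at the origin on the work surface. World frame = base frame: x ahead of the robot, y to its left, z up, the work surface at z = 0. Lengths are in m, angles in rad, forces in N, time in s.
With the tool pointing down it reaches from about 0.375 to 0.925 m from the base axis. Payload 3.1 kg.
Tool frame: the origin (TCP) lies between the finger pads; the fingertips stand 19 mm ahead of it and the grasp point (between the pads) is the TCP; z points along the fingers, y is the line along which they close (so a half turn about z gives the same grasp; the last joint's range is limited). The gripper opens to 85 mm and grips with 20 to 120 N. Pads are 22 mm wide; open, the fingers measure 114 mm over their backs; the gripper's body (76 mm by 85 mm) begins 54 mm behind the grasp point. The pads swing forward as they close: fully open they stand 13 mm farther back than shut.
Start: joints at [1.065, 0.383, 0.044, 1.598, -0.018, 1.161, -0.05], TCP at [0.258, -0.597, 0.25] pointing down, gripper open.
Joint ranges: [-2.61, 2.61], [-0.41, 2.15], [-1.48, 1.57], [0, 2.5], [-1.57, 4.71], [0.05, 1.97], [-2.85, 2.85]. Speed limits (rad/s): [2.79, 2.79, 3.14, 3.14, 3.14, 3.14, 3.14].

INTERFACE

Orientations are given as a unit quaternion [x, y, z, w].
In Python, from bench import move_ptp, movel, move_j, move_gripper, pause, inverse_kinematics, read_camera, camera_params, MotionError, sign_off, look_for, tip_of, read_time_s, read_qpos, read_joint_vel, read_effort, read_eef_pos, read_tcp_rot, read_ft_force, read_ft_torque, read_finger_gap, read_grasp_force gives the robot as it stands. Calls block until the motion is done:
- move_ptp(position, orientation): joint-space move of the TCP to a pose.
- movel(position, orientation=None, speed=0.15): straight line of the TCP; orientation=None keeps the orientation; speed is the mean speed in m/s.
- move_j(angles): joint-space move.
- move_gripper(opening, effort=None): finger opening in m; effort is the grip in N (None keeps the last); returns when the fingers have stopped.
- pause(seconds).
- inverse_kinematics(position, orientation): joint angles nearest the present ones, or None.
- read_camera(name): name is "scene" or "top"; returns the picture (400x640x3 uint8, red, green, blue); there is no depth.
- camera_params(name): a dict with "K" (3x3 intrinsics, pixels), "camera_from_world" (4x4, takes a point from world to camera coordinates). Camera axes: x right, y down, z forward; pixel columns grow to the right and rows downward; lengths in m; the calibration is good to about 2 mm. A picture is of the moment at which its call begins. camera_params takes no time and is no camera call.
A pose or a line that the arm cannot do raises MotionError and nothing moves.
- sign_off(): hands the job in; it is judged then, once.
Trained networks look in the newest picture that a camera, given by its name, has taken for a name from the list of things; names that differ only in an ending like _2 or _b are one class to them, and where a whole thing is asked for, a point or a joint stands for the part that bears it (a point fixed in the world has none). Each returns a list of dicts, best first, with "confidence" (0 to 1); they miss things now and then, are a little off and sometimes report something else, mostly with a low value. They report only what shows in the picture. A call takes as long as a camera call.
- look_for(camera, name): "at" ([column, row] in pixels, amid what is visible of it).
- tip_of(camera, name): "at" ([column, row] in pixels: a listed point, or the origin of a listed thing).
Readings, each from a call of its own:
- read_time_s(): time.
- read_qpos(): joint angles.
- read_joint_vel(): joint speeds.
- read_effort(): joint torques, N m.
- read_eef_pos(): TCP position.
- read_tcp_rot(): TCP orientation.
- read_ft_force(): force on the tool from outside, world axes, zero at the start.
- read_ft_torque(): the same for the moment, N m.
- read_finger_gap(): finger opening in m.
- read_grasp_force(): force on a finger pad.
Only numpy, scipy, OpenCV 4.12 (cv2) and the standard library are available. Lean on these libraries where they do the work, as an engineer would, in place of code of your own. Each camera call takes 0.05 s, during which the arm holds its last target. There are 200 camera calls.

TASK

Pick up the long three-capped reagent pack gently (its walls are thin: never squeeze it with more than 20 N a finger), carry it over the rack of sample tubes, and hold it level about one centimetre above the reader's dark window, centred on the window and with its long side along the window's, never letting it touch the reader. Finish while still holding it there, still, in the gripper; do not put it down. Leave the tube rack, the short pack, the bottle and the jar where they stand.

Things in the scene. Friction and masses are not known exactly. Their poses are not given: they have to be found in the camera images.
- pack: Reagent pack to be read: upright slate-grey plastic box 108 long, 32 wide, 62 mm high, with three white caps (24 mm wide, 10 mm high) in a row on top; 0.14 to 0.28 kg, thin walls (at most 20 N a finger; 10 N holds it). Stands on the worktop. Origin: centre of underside; x along its length, y across, z up. Grip across the width, mid-length, 45 mm up. Half a turn makes no difference.
- short_pack: Another reagent pack of the same make but with only two caps: 72 mm long, 32 mm wide, 72 mm high over the caps, standing on the worktop near the first; to be left alone. Origin: centre of its underside; x along its length.
- rack: Loose grey rack full of white-capped sample tubes, 340 mm long, 56 mm wide, 100 mm high over the caps, standing across the way between the packs and the reader; to be passed over and left alone. Origin: centre of its underside; x along its length, z up.
- reader: The code reader, fixed to the worktop: a low cream box 170 mm long (x), 120 mm wide (y), 60 mm high with a level flat top; the window lies in the top towards its +y side, a small display and three keys towards -y. Origin: centre of its underside.
- window (a point): Centre of the reader's dark rectangular window, on the top face, 60 mm above the worktop. The window is flush, 120 mm by 40 mm in an aluminium frame of 134 mm by 52 mm; x along its length, y across, z up.
- bottle: White plastic bottle, 56 mm across, 140 mm high, on the far side beyond the reader; to be left alone. Origin: centre of its underside.
- jar: Amber jar, 60 mm across, 75 mm high, on the far side beyond the packs; to be left alone. Origin: centre of its underside.

How it is judged:
On the way, in this order (a step that is already met when the one before it is completed fails the run):
1. the pack is lifted clear of the worktop in the fingers (contact force between the fingers and pack above 1 N and height (world z) of pack above 0.02 m), for 0.1 s.
2. the pack passes over the tube rack, above its caps (contact force between the fingers and pack above 1 N and y of pack in the frame of rack between -0.05 and 0.05 m and x of pack in the frame of rack between -0.2 and 0.2 m and z of pack in the frame of rack above 0.1 m).
At the end, for the whole second after the job is handed in: The pack hangs still in the fingers alone (at most 20 N a finger), underside 4 to 20 mm above the window, centre within 10 mm of the window's, length within 7 degrees of the window's (either way), tilt under 5.7 degrees; rack, short pack, bottle and jar upright, within 20 mm of their starts (contact force between the fingers and pack between 1 and 40 N and contact force between pack and reader below 0.05 N and z of pack in the frame of window between 0.004 and 0.02 m and horizontal distance between pack and window below 0.01 m and angle between the x axis of pack and the x axis of window, either way round below 0.12 rad and angle between pack's own z axis and vertical below 0.1 rad and linear speed of pack below 0.02 m/s and distance of each of rack, short_pack, bottle, jar from where it was at the start of the episode below 0.02 m and angle between each of rack, short_pack, bottle, jar's own z axis and vertical below 0.2 rad); the arm keeps its last pose, push and grip.
It fails at once if the pack is squeezed with more than 20 N a finger (40 N over both) (contact force between the fingers and pack above 40 N).
It fails at once if the pack touches the reader (contact force between pack and reader above 0.3 N).
It fails at once if the tube rack is shifted by more than 20 mm or tipped (distance of rack from where it was at the start of the episode above 0.02 m or angle between rack's own z axis and vertical above 0.3 rad).
It fails at once if the short pack is shifted by more than 20 mm or tipped (distance of short_pack from where it was at the start of the episode above 0.02 m or angle between short_pack's own z axis and vertical above 0.3 rad).
It fails at once if the bottle or the jar is shifted by more than 20 mm or tipped (distance of any of bottle, jar from where it was at the start of the episode above 0.02 m or angle between any of bottle, jar's own z axis and vertical above 0.3 rad).
It also fails if it takes over 42 s, if anything falls off the work surface, if the arm or the gripper's body presses on something with over 40 N, if the wrist force passes 120 N, or if a joint passes its speed limit or range.

## Working session

There is one attempt and no reset: what is moved stays moved. The work goes in short steps, each a Python script; the robot and the scene stay as the last script left them, time stands still between calls to the robot, and variables do not carry over. Pictures are saved under pics/ and viewed, at most 10 in all, crops included, and the job is handed in when it is done.

```bash
mkdir -p pics; cat > h.py <<'E'
import numpy as np, cv2
from bench import *
def snap(cam,fn):
    im=read_camera(cam); cv2.imwrite('pics/'+fn,cv2.cvtColor(im,cv2.COLOR_RGB2BGR)); return im
def ray(cam,px,z):
    p=camera_params(cam);K=np.array(p['K']);T=np.array(p['camera_from_world'])
    d=T[:3,:3].T@np.linalg.solve(K,[px[0],px[1],1]);c=-T[:3,:3].T@T[:3,3]
    return c+d*(z-c[2])/d[2]
def proj(cam,P):
    p=camera_params(cam);K=np.array(p['K']);T=np.array(p['camera_from_world'])
    q=(T[:3,:3]@np.atleast_2d(P).T).T+T[:3,3];q=q@K.T;return q[:,:2]/q[:,2:]
E
python3 - <<'E'
from h import *
np.set_printoptions(precision=3,suppress=True)
for c in ('scene','top'):
    snap(c,c+'0.png');p=camera_params(c);T=np.array(p['camera_from_world']);print(c,-T[:3,:3].T@T[:3,3],np.array(p['K'])[0])
    for n,z in (('pack',0),('short_pack',0),('rack',0),('reader',0),('window',.06),('bottle',0),('jar',0)):
        for r in tip_of(c,n)[:2]: print(n,np.round(r['at']),round(r['confidence'],2),ray(c,r['at'],z))
E
```

```text
scene [ 1.038 -0.467  0.673] [412.84    0.    310.229]
pack [338. 132.] 0.64 [0.429 0.288 0.   ]
short_pack [374. 168.] 0.61 [0.601 0.227 0.   ]
reader [172. 265.] 0.66 [ 0.478 -0.292  0.   ]
window [171. 242.] 0.82 [ 0.479 -0.277  0.06 ]
bottle [307. 323.] 0.73 [ 0.769 -0.201  0.   ]
jar [424. 186.] 0.9 [0.73  0.252 0.   ]
jar [287. 203.] 0.62 [ 0.525 -0.008  0.   ]
top [ 0.356 -0.014  1.224] [500.91    0.    316.542]
pack [187. 265.] 0.59 [0.423 0.301 0.   ]
short_pack [220. 195.] 0.59 [0.598 0.232 0.   ]
rack [319. 223.] 0.62 [ 0.533 -0.016  0.   ]
reader [433. 246.] 0.74 [ 0.485 -0.295  0.   ]
window [429. 246.] 0.61 [ 0.477 -0.272  0.06 ]
window [211. 139.] 0.41 [0.723 0.251 0.06 ]
bottle [395. 133.] 0.9 [ 0.77  -0.204  0.   ]
jar [214. 141.] 0.74 [0.738 0.258 0.   ]
```

View pics/top0.png

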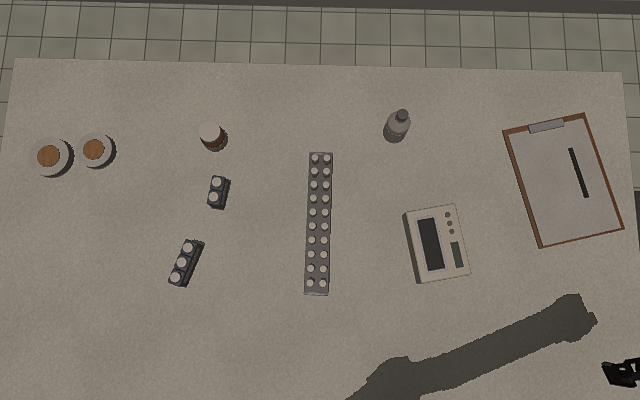

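View pics/scene0.png

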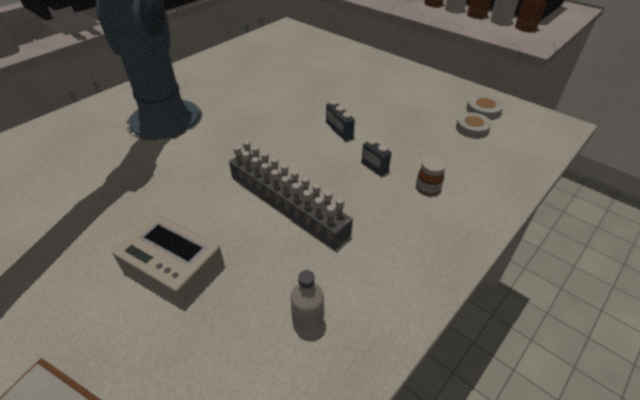

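The top view shows the pack at about (185,263) with caps at (188,248), (182,262) and (175,278). The rack is at (318,223), and the window is the dark strip at (431,244), near the networks' reports. Next I measure the caps and the window precisely.

```bash
python3 - <<'E'
from h import *
np.set_printoptions(precision=4,suppress=True)
im=cv2.imread('pics/top0.png');g=cv2.cvtColor(im,cv2.COLOR_BGR2GRAY)
def blobs(mask,box,amin):
    m=np.zeros_like(g);x0,y0,x1,y1=box;m[y0:y1,x0:x1]=mask[y0:y1,x0:x1]*255
    cs,_=cv2.findContours(m,cv2.RETR_EXTERNAL,cv2.CHAIN_APPROX_NONE)
    return [c for c in cs if cv2.contourArea(c)>amin]
# window
for t in (60,75,90):
  for c in blobs(g<t,(412,212,448,276),300):
    b=cv2.boxPoints(cv2.minAreaRect(c));w=np.array([ray('top',p,.06)[:2] for p in b])
    e=w[1:3]-w[:2];L=np.linalg.norm(e,axis=1);l=e[L.argmax()]
    print('win',t,w.mean(0),L,np.degrees(np.arctan2(l[1],l[0]))%180)
# caps; segment pack dark body also
print(g[262,165:205],g[192,205:232])
for t in (120,135,150):
  for name,box in (('pack',(165,236,206,290)),('short',(205,174,232,211))):
    k=[]
    cs=blobs(cv2.inRange(g,t,255)>0,box,30)
    for c in cs:
        a=cv2.contourArea(c)
        if a>200: continue
        m=cv2.moments(c);p=(m['m10']/m['m00'],m['m01']/m['m00']);k.append(p);print(name,t,a,np.array(p),ray('top',p,.072)[:2])
big=cv2.hconcat([cv2.resize(im[232:292,160:220],(400,400),interpolation=cv2.INTER_CUBIC),cv2.resize(im[205:285,400:480],(400,400),interpolation=cv2.INTER_CUBIC)])
cv2.imwrite('pics/crop.png',big)
E
```

```text
win 60 [ 0.4835 -0.2764] [0.04   0.1202] 11.870788248800125
win 75 [ 0.484 -0.277] [0.0407 0.1206] 11.387932781802874
win 90 [ 0.4831 -0.2767] [0.0414 0.1221] 11.387933052326616
[130 136 135 135 135 134 135 132 135 143 106 113 149 144 143 144 144 145
 146 148 163  77  61  73  53  35  47  56  57  53  35  28  70 140 136 134
 135 135 137 137] [137 129 139 106  45  69 100 152 152 154 119  68  61  67  69  62  55  35
  71  59  60  37  37  68 134 134 131]
short 120 54.5 [212.9755 196.1621] [0.5801 0.234 ]
short 120 52.0 [216.     181.4231] [0.6157 0.2292]
short 135 52.0 [213.     196.2115] [0.58  0.234]
short 135 49.0 [216.  181.5] [0.6155 0.2292]
```

View pics/crop.png

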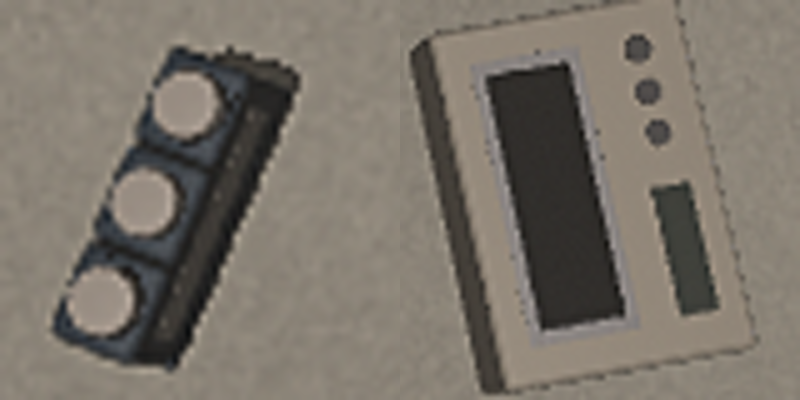

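The crop shows the three caps clearly, at about (187.5,247.4), (181.3,262) and (174.9,276.6), and the window framed in the reader. I now fit the cap centres and check both in the scene view.

```bash
cat >> h.py <<'E'
from scipy.spatial.transform import Rotation as R
def down(yaw): return (R.from_euler('z',yaw)*R.from_euler('x',np.pi)).as_quat()
def caps(g,z,box,n=3):
    x0,y0,x1,y1=box;s=8
    b=cv2.resize(g[y0:y1,x0:x1],None,fx=s,fy=s,interpolation=cv2.INTER_CUBIC)
    c=cv2.HoughCircles(b,cv2.HOUGH_GRADIENT,1,80,param1=80,param2=12,minRadius=30,maxRadius=56)
    c=c[0][:n];px=(c[:,:2]+.5)/s-.5+[x0,y0]
    w=np.array([ray('top',p,z)[:2] for p in px]);l=cv2.fitLine(w.astype(np.float32),cv2.DIST_L2,0,1e-6,1e-6).ravel()
    return px,w,w.mean(0),np.arctan(l[1]/l[0])
E
python3 - <<'E'
from h import *
np.set_printoptions(precision=4,suppress=True)
g=cv2.imread('pics/top0.png',0)
px,w,c,a=caps(g,.072,(160,232,220,292));print(px,w,c,np.degrees(a),np.ptp(w,axis=0))
man=np.array([ray('top',p,.072)[:2] for p in [(187.5,247.4),(181.3,262),(174.9,276.6)]]);print(man,man.mean(0))
q=read_qpos();print(R.from_quat(read_tcp_rot()).as_euler('ZYX',degrees=True),read_finger_gap())
cw=np.array([.4835,-.2767]);aw=np.radians(11.5)
# projections into scene view for check
s=cv2.imread('pics/scene0.png')
def box(c,a,L,W,z):
    r=np.array([[np.cos(a),-np.sin(a)],[np.sin(a),np.cos(a)]])
    return np.c_[(np.array([[L,W],[L,-W],[-L,-W],[-L,W]])/2)@r.T+c,np.full(4,z)]
for c_,a_,L,W,z in ((c,a,.108,.032,.062),(c,a,.108,.032,0),(cw,aw,.12,.04,.06)):
    p=proj('scene',box(c_,a_,L,W,z))
    cv2.polylines(s,[np.round(p*16).astype(int)],True,(0,255,255),1,cv2.LINE_AA,4)
cv2.imwrite('pics/chk.png',cv2.hconcat([cv2.resize(s[90:150,300:375],(400,320)),cv2.resize(s[210:285,110:204],(400,320))]))
for k in (0,1,-1):
  for n,p,y in (('pick',[*c,.045],a),('lift',[*c,.24],a),('mid',[.53,-.01,.25],(a+aw)/2),('over',[*cw,.25],aw),('end',[*cw,.116],aw)):
    print(k,n,inverse_kinematics(p,down(y+k*np.pi)))
E
```

```text
[[187.5   247.25 ]
 [181.    261.75 ]
 [174.625 276.625]] [[0.459  0.2847]
 [0.4256 0.297 ]
 [0.3916 0.3088]] [0.4254 0.2968] -19.741215 [0.0674 0.0242]
[[0.4587 0.2846]
 [0.425  0.2963]
 [0.3917 0.3082]] [0.4251 0.2964]
[ 23.3694  -0.001  179.9976] 0.08574727966869714
0 pick [-1.1028  0.469   0.4828  2.0666 -0.3395  0.6817 -2.3132]
0 lift [-1.3236  0.1628  0.7     1.9488 -0.1192  1.0709 -2.4881]
0 mid [ 0.3519  0.1891 -0.454   1.8666  0.0923  1.1064 -1.7792]
0 over [ 0.5465  0.2143 -0.1143  1.8194  0.0271  1.1093 -0.9474]
0 end [ 0.5409  0.3746 -0.1115  1.9252  0.0545  0.8446 -0.9693]
1 pick [ 0.0606  0.6152 -0.89    2.013   0.656   0.826   0.0166]
1 lift [ 0.4591  0.5499 -1.4345  1.8774  0.5793  1.2398  0.0645]
1 mid [ 0.5683  0.224  -0.7008  1.8575  0.1601  1.1168  1.3081]
1 over [ 0.926   0.2564 -0.5515  1.8015  0.1479  1.1246  2.0966]
1 end [ 0.9178  0.4327 -0.5601  1.9069  0.2925  0.883   1.9829]
-1 pick [ 0.0606  0.6152 -0.89    2.013   0.656   0.826   0.0166]
-1 lift [ 0.4591  0.5499 -1.4345  1.8774  0.5793  1.2398  0.0645]
-1 mid [ 0.5683  0.224  -0.7008  1.8575  0.1601  1.1168  1.3081]
-1 over [ 0.926   0.2564 -0.5515  1.8015  0.1479  1.1246  2.0966]
-1 end [ 0.9178  0.4327 -0.5601  1.9069  0.2925  0.883   1.9829]
```

View pics/chk.png

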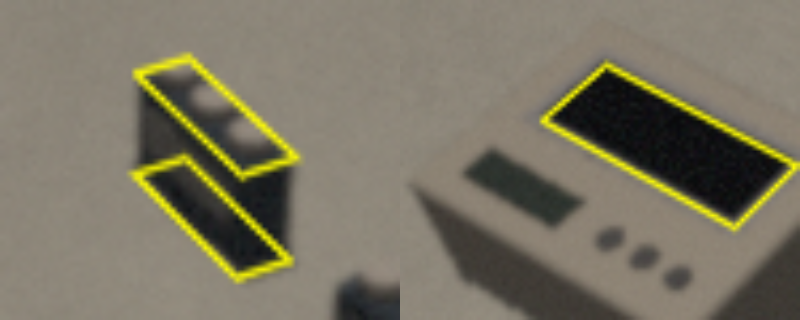

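The overlays fit both the pack and the window. I move to a good posture, descend to the pack and close in small steps.

```bash
cat > cfg.py <<'E'
import numpy as np
c=np.array([.4253,.2966]);a=np.radians(-19.7)+np.pi
cw=np.array([.4835,-.2767]);aw=np.radians(11.5)+np.pi
E
python3 - <<'E'
from h import *; from cfg import *
np.set_printoptions(precision=4,suppress=True)
move_j([-0.65,.383,.04,1.598,-.018,1.161,.65])
print(read_time_s(),read_eef_pos(),read_ft_force())
move_ptp([*c,.16],down(a)); print(read_time_s(),read_qpos())
movel([*c,.046],speed=.1)
print(read_time_s(),read_eef_pos(),read_ft_force())
o=.042
move_gripper(o,20)
while o>.020 and read_grasp_force()<1:
    o-=.002; move_gripper(o,20); print(round(o,3),read_finger_gap(),read_grasp_force(),read_time_s())
E
```

```text
4.2333 [0.5529 0.3417 0.2501] [-0.5049 -0.7979 -0.3282]
4.925 [-0.7012  0.2428  0.0152  1.9912 -0.0042  0.9043  0.5425]
6.2167 [0.4259 0.2971 0.0467] [0.4244 0.9403 0.0308]
0.04 0.040049415643353146 0.0 6.9333
0.038 0.03767945833293782 0.0 7.15
0.036 0.036203975722686056 0.0 7.3667
0.034 0.03404784909318762 0.19739018753170967 7.5833
0.032 0.03234972947388125 1.844453439116478 7.8
```

```bash
python3 - <<'E'
from h import *; from cfg import *
np.set_printoptions(precision=4,suppress=True)
o=.032
while o>.024:
    o-=.0005; move_gripper(o,20); f=np.mean([read_grasp_force() for _ in range(3)]); print(round(o,4),read_finger_gap(),f,read_time_s())
    if f>9: break
print(read_ft_force())
E
```

```text
0.0315 0.03171711591659983 15.727076232433319 8.0167
[-0.5937  0.1579  1.8364]
```

```bash
python3 - <<'E'
from h import *; from cfg import *
np.set_printoptions(precision=4,suppress=True)
pause(.2);f=[read_grasp_force() for _ in range(3)];print(f)
if max(f)>13:
    move_gripper(.0318,20);pause(.1);f=[read_grasp_force() for _ in range(3)];print(f,read_finger_gap())
E
```

```text
[15.74139028787613, 15.74139028787613, 15.74139028787613]
[13.346073478460312, 13.346073478460312, 13.346073478460312] 0.0320915611687667
```

```bash
python3 - <<'E'
from h import *; from cfg import *
np.set_printoptions(precision=4,suppress=True)
p=read_eef_pos()
movel([p[0],p[1],.09],speed=.06);print(read_grasp_force(),read_finger_gap(),read_ft_force(),read_ft_torque())
movel([p[0],p[1],.23],speed=.12);print(read_grasp_force(),read_ft_force(),read_time_s(),read_eef_pos())
im=snap('top','lift.png')
E
```

```text
13.087382465600967 0.03203685650789826 [-0.49    0.0196 -1.7631] [-0.0141 -0.0344  0.0182]
13.086051642894745 [-0.5227 -0.6254 -1.5525] 10.7333 [0.4249 0.2964 0.229 ]
```

```bash
python3 - <<'E'
from h import *; from cfg import *
np.set_printoptions(precision=4,suppress=True)
movel([.52,-.01,.24],down((a+aw)/2),speed=.14);print(read_time_s(),read_grasp_force(),read_eef_pos())
movel([*cw,.22],down(aw),speed=.14);pause(.3)
print(read_time_s(),read_grasp_force(),read_ft_force(),read_eef_pos(),R.from_quat(read_tcp_rot()).as_euler('ZYX',degrees=True),read_qpos())
im=snap('top','over_t.png');s=snap('scene','over_s.png')
for c_ in ('top','scene'): print([(np.round(r['at']),r['confidence']) for r in tip_of(c_,'pack')[:2]],proj(c_,[*cw,.175]))
cv2.imwrite('pics/over.png',cv2.cvtColor(cv2.hconcat([cv2.resize(im[190:290,380:480],(400,400)),cv2.resize(s[150:300,100:250],(400,400))]),cv2.COLOR_RGB2BGR))
E
```

```text
13.225 13.016196638345718 [ 0.5199 -0.0092  0.2399]
15.6 13.014847934246063 [-0.1338 -0.306  -1.6495] [ 0.4836 -0.2764  0.22  ] [-168.4707    0.0057  179.9985] [ 0.073   0.2491  0.4285  1.8719 -0.1188  1.0453  2.3216]
[(array([443., 236.]), 0.85)] [[442.7748 237.8634]]
[(array([153., 200.]), 0.86)] [[156.069  200.5069]]
```

View pics/over.png

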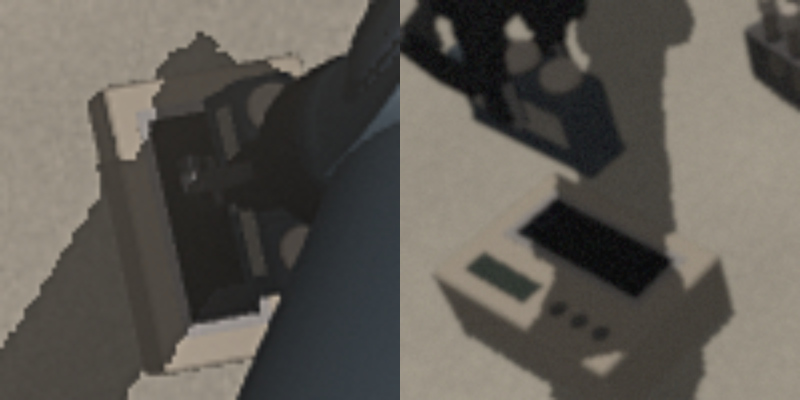

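The pack hangs in the fingers over the reader: caps near (446,215) and (452,251) in the top view, near corner about (178,214) in the scene view. I lower it partway and overlay the expected pack outline to check tilt and position.

```bash
python3 - <<'E'
from h import *; from cfg import *
np.set_printoptions(precision=4,suppress=True)
movel([*cw,.132],speed=.08);pause(.3)
p=read_eef_pos();print(read_time_s(),read_grasp_force(),p,read_ft_torque())
out=[]
def corners(L,W,z): 
    r=np.array([[np.cos(aw),-np.sin(aw)],[np.sin(aw),np.cos(aw)]])
    return np.c_[(np.array([[L,W],[L,-W],[-L,-W],[-L,W]])/2)@r.T+p[:2],np.full(4,z)]
zb=p[2]-.0465
for cam,(x0,y0,n) in (('top',(390,195,90)),('scene',(120,170,110))):
    im=cv2.cvtColor(read_camera(cam),cv2.COLOR_RGB2BGR)
    k=400/n; b=cv2.resize(cv2.convertScaleAbs(im[y0:y0+n,x0:x0+n],alpha=1.8),(400,400))
    for z,col in ((zb,(0,255,255)),(zb+.062,(0,255,0))):
        q=(proj(cam,corners(.108,.032,z))-[x0,y0]+.5)*k
        cv2.polylines(b,[np.round(q).astype(int)],True,col,1,cv2.LINE_AA)
    out.append(b)
    print(cam,[(np.round(r['at'],1),r['confidence']) for r in tip_of(cam,'pack')[:1]],proj(cam,[*p[:2],zb]))
cv2.imwrite('pics/low.png',cv2.hconcat(out))
E
```

```text
17.35 13.021920919418335 [ 0.4837 -0.2768  0.1324] [-0.0504  0.0651 -0.0022]
top [(array([434.2, 239.5]), 0.71)] [[433.0997 242.2488]]
scene [(array([165.3, 236.2]), 0.82)] [[169.1126 234.304 ]]
```

View pics/low.png

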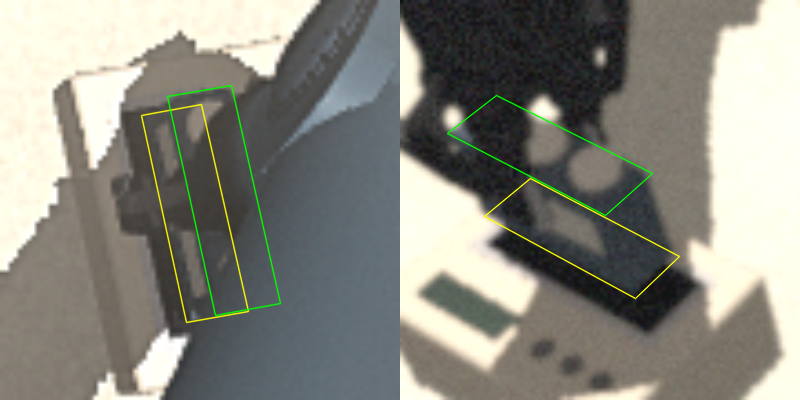

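The box edges agree in the scene view: top-right corner at (652,173) and bottom-right at (679,257) in the crop. The networks differ by a few mm, so I overlay the caps too, at higher zoom.

```bash
python3 - <<'E'
from h import *; from cfg import *
np.set_printoptions(precision=4,suppress=True)
p=read_eef_pos();zb=p[2]-.0465;out=[]
r=np.array([[np.cos(aw),-np.sin(aw)],[np.sin(aw),np.cos(aw)]])
def pts(l,z): return np.c_[np.array(l)@r.T+p[:2],np.full(len(l),z)]
t=np.linspace(0,2*np.pi,40)
for cam,(x0,y0,n) in (('top',(410,205,70)),('scene',(130,185,75))):
    im=cv2.cvtColor(read_camera(cam),cv2.COLOR_RGB2BGR);k=400/n
    b=cv2.resize(cv2.LUT(im[y0:y0+n,x0:x0+n],np.uint8(255*(np.arange(256)/255)**.45)),(400,400),interpolation=cv2.INTER_CUBIC)
    c2=b.copy()
    P=[pts([[d+.012*np.cos(u),.012*np.sin(u)] for u in t],zb+.072) for d in (-.036,0,.036)]
    P+=[pts([[.054,.016],[.054,-.016],[-.054,-.016],[-.054,.016]],z) for z in (zb,zb+.062)]
    for q in P: cv2.polylines(c2,[np.round((proj(cam,q)-[x0,y0]+.5)*k*16).astype(int)],True,(0,255,255),1,cv2.LINE_AA,4)
    out.append(cv2.hconcat([cv2.resize(b,(300,300)),c2[:300*4//3,:][:400].copy() if 0 else cv2.resize(c2,(300,300))]))
    for o in tip_of(cam,'pack')[:1]: print(cam,ray(cam,o['at'],zb)-[*p[:2],zb])
cv2.imwrite('pics/z.png',cv2.vconcat(out))
E
```

```text
top [ 0.0014 -0.0063 -0.    ]
scene [ 0.0016 -0.0042 -0.    ]
```

View pics/z.png

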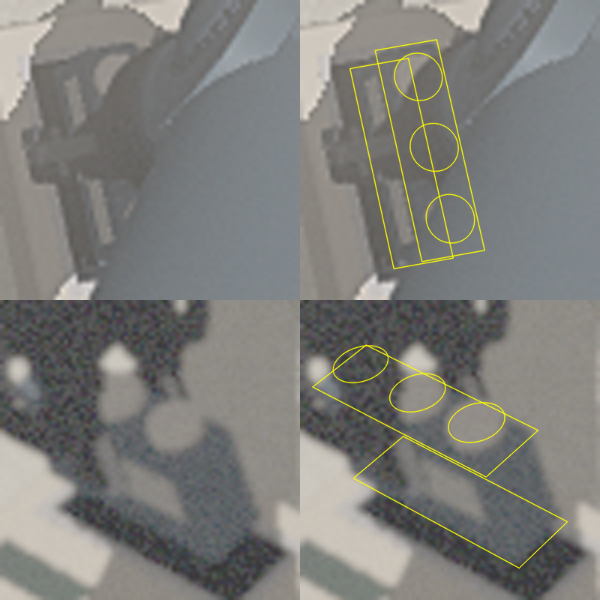

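In the top view the visible cap's edge matches the prediction, at (94,53) in the crop. In the scene view the edges are within about 2–3 px, so any offset is a few mm and tilt is about 1–2°, inside the limits. I lower to about 12 mm above the window and hand in.

```bash
python3 - <<'E'
from h import *; from cfg import *
np.set_printoptions(precision=4,suppress=True)
movel([*(cw+.001*np.array([np.cos(aw-np.pi),np.sin(aw-np.pi)])),.1185],speed=.03);pause(.8)
print(read_time_s(),read_grasp_force(),read_finger_gap(),read_eef_pos(),read_ft_force(),abs(np.array(read_joint_vel())).max())
print(sign_off())
E
```

```text
19.15 13.022535145282745 0.03183133038463418 [ 0.4845 -0.2765  0.1185] [ 0.484  -0.4844 -1.7106] 0.0023257424110979122
the job is handed in; nothing more can be done
None
```

I handed the job in at 19.2 s with the pack held still about 12 mm above the window's centre, aligned with it and gripped at 13 N a finger; the verdict was not shown, and my last camera check put it within about 5 mm of centre and 1–2° of level.

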